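# Set a sheet-metal panel to its bend line and swing the hold-down over it

### The arm

A 7-joint arm with a two-finger parallel gripper is mounted at the origin on a cart in front of the work surface, level with it; the furniture and walls round the work are solid. World frame = base frame: x ahead of the robot, y to its left, z up, the work surface at z = 0. Lengths are in m, angles in degrees, forces in N, time in s.
With the tool pointing down it reaches from about 0.425 to 0.875 m from the base axis. Payload 8.4 kg.
Tool frame: the origin (TCP) lies on the centre line of the jaws, within the pads' length; the fingertips stand 11 mm ahead of it and the grasp point (between the pads) lies 8 mm behind it (r.finger_overhang is the distance from the TCP to the fingertips, in m); z points along the fingers, y is the direction in which the jaws open and shut (so a half turn about z gives the same grasp; the last joint's range is limited). The gripper opens to 85 mm and grips with 20 to 120 N. Pads are 22 mm wide; open, the fingers measure 114 mm over their backs; the gripper's body (76 mm by 85 mm) begins 54 mm behind the grasp point. The pads swing forward as they close: fully open they stand 13 mm farther back than shut.
Start: joints at [66.566, 19.091, 2.286, 83.961, -0.768, 76.965, -3.352], TCP at [0.198, -0.619, 0.242] pointing down, gripper open.
Joint ranges: [-147.57, 147.57], [-21.85, 119.76], [-74.77, 79.35], [14.55, 137.4], [-85.83, 265.84], [4.83, 119.75], [-152.11, 152.11]. Speed limits (degrees/s): [127.2, 127.2, 159.86, 159.86, 180, 180, 180].

### API

Orientations are given as [roll, pitch, yaw] about the fixed x, y, z axes, in that order (R = Rz(yaw) Ry(pitch) Rx(roll)).
In Python, from cell import r, read_camera, get_calibration, ticket, finder gives the robot as it stands.
- The arm moves only by the tool send_rows, never from a script. Its argument "steps" is a list of rows, each a list of 7 numbers: the shift along the tool's x, y, z scaled (see below), then the turn, a rotation vector about the tool's x, y, z scaled (see below), then the closure, from -1 (fully open) to 1 (shut). A call has 1 to 20 rows; each row is the pose to reach, as a shift and turn from the pose commanded when the call began, along the tool's axes at that moment; what a row does not reach only later rows make up. The controller multiplies each number of a shift by 12 cm and each number of a turn by 30 degrees. A row lasts 1/8 s, in which the tool goes at most 62.5 mm and 10.7 degrees, less where a joint would pass 70% of its speed; a pose out of reach is approached as far as the arm can. A call with a number of a shift or a turn outside -1 to 1 is refused whole. A call with a gripper value outside its range is refused whole. The fingers move at their own pace and stop on an object; the grip force is fixed at half the most. Time passes only in rows, so rows that repeat a pose let the fingers close. It gives the time, the measured TCP pose, the force and the opening at its end, in the units of the state.
- r.read_state(): the state, without advancing time (a new reading comes with each control period).
- read_camera(name): name is "scene" or "top"; returns the picture (384x512x3 uint8, red, green, blue); there is no depth.
- get_calibration(name): a dict with "intrinsics" (3x3 intrinsics, pixels), "rvec" (rotation vector, rad) and "tvec" (3), from world to camera coordinates, as OpenCV has them. Camera axes: x right, y down, z forward; pixel columns grow to the right and rows downward; lengths in m; the calibration is good to about 2 mm. A picture is of the moment at which its call begins. get_calibration takes no time and is no camera call.
- ticket.sign_off(): hands the job in, once; it reports no verdict.
Trained networks look in the newest picture that a camera, given by its name, has taken for a name from the list of things; names that differ only in an ending like _2 or _b are one class to them, and where a whole thing is asked for, a point or a joint stands for the part that bears it (a point fixed in the world has none). Each returns a list of dicts, best first, with "conf" (0 to 1); they miss things now and then, are a little off and sometimes report something else, mostly with a low value. They report only what shows in the picture. A call takes as long as a camera call. They do not tell look-alikes from the thing itself.
- finder.look_for(camera, thing): "centre" ([x, y, z] in m, in the coordinates of the camera as it stood for that picture, good to about 4 mm: the middle of the surface that is visible of it).
- finder.tip_of(camera, thing): "centre" ([x, y, z] in m, in the coordinates of the camera as it stood for that picture, good to about 4 mm: a listed point, or the origin of a listed thing).
The state is a dict: "time": time; "joint_pos": joint angles; "dq": joint speeds; "joint_torque": joint torques, N m; "ee_pos": TCP position; "tcp_rot": TCP orientation; "ft_force": force on the tool from outside, world axes, zero at the start; "wrist_torque": the same for the moment, N m; "gripper_width": finger opening in m.
Only numpy, scipy, OpenCV 4.12 (cv2) and the standard library are available. Lean on these libraries where they do the work, as an engineer would, in place of code of your own. Each camera call takes 0.05 s, during which the arm holds its last target.

### The job

Get the small aluminium panel ready for its second bend: push it along the bending block by its turned-up flange until the line scribed across it lies right over the block's front edge, with the panel square to that edge and still near the middle of the block's width. Then push the swivel hold-down bar round to its stop, so that it lies across the panel. Only push, gently, with the fingers, without gripping, lifting or tipping the panel, and leave the other things on and around the block where they are.

Things in the scene. Friction and masses are not known exactly. Their poses are not given: they have to be found in the camera images.
- bending_block: Fixed block 240 x 190 mm, 35 mm high: light wood with a dark steel top plate. Origin at the centre of its underside on the bench, z up. Its x axis points to the front edge (the edge that the panel is pushed over, turned roughly to the robot's right), which lies 120 mm from the origin; the hold-down bar is on its +y side.
- block_edge (a point): Middle of the block's front top edge, 35 mm above the bench; axes as the block's: x points outward over the edge, y along the edge, z up.
- panel: Loose grey aluminium sheet lying flat on the block, 150 mm long (x), 80 wide (y), 3 thick, 0.08 to 0.17 kg. Origin: centre of its underside. At its -x end a flange across the full width stands 20 mm high; its outer (rear) face, to be pushed, is at x = -75 mm. The flat front end, with two dark holes, is at x = +75 mm. Starts with the line 65 to 100 mm short of the edge, up to 0.08 rad off square.
- bend_line (a point): Middle of the dark line scribed straight across the panel's upper face, 40 mm from its front end; axes as the panel's. When it lies over the block's edge the front 40 mm overhang.
- bar (a joint): Plain steel swivel bar on a vertical pivot. 0 = parked, pointing along the block's -x; grows anticlockwise from above to its stop at 1.571, pointing along the block's -y, across the panel. Starts at 0 to 0.3, stays where left (0.05 N m friction). 14 mm wide, 12 thick, reaches 71 mm from the pivot axis; underside 6 mm above the block's top, 3 mm above the sheet.
- bar_pivot (a point): On the pivot's axis at mid-thickness of the bar, 12 mm above the block's top (47 mm above the bench), 30 mm behind the front edge and 66 mm to the block's +y; fixed to the block, axes as the block's.
- tweezers: Steel tweezers 120 mm long lying on the block beside the panel, on the -y side. Leave alone.
- capacitor_0: Blue can capacitor, 22 mm across, 32 mm high, standing on the block's rear corner on the +y side. Leave alone.
- steel_bowl: Round steel bowl of parts, 110 mm across, 41 mm high, on the bench beside the block. Leave alone.
- solder_reel: Reel of solder, 62 mm across, 55 mm high, on the bench beside the block, on the bar's side. Leave alone.
- tape_black: Roll of black tape, 62 mm across, 18 mm high, on the bench behind the block's rear end. Leave alone.
- wick_reel: Small reel of desoldering braid, 36 mm across, 12 mm high, on the bench in front of the block's front edge. Leave alone.
- side_cutters: Side cutters with red handles, 128 mm long, 14 mm high, on the bench off the block's rear corner. Leave alone.
Not all that is in view belongs to the job. Of the things that look like the panel, the smaller one is meant.

How it is judged (in metres and radians):
On the way, in this order (a step that is already met when the one before it is completed fails the run):
1. the panel rests square with its line over the edge, the bar still parked (x of bend_line in the frame of block_edge between -0.006 and 0.006 m and y of bend_line in the frame of block_edge between -0.03 and 0.03 m and angle between the x axis of panel and the x axis of bending_block, either way round below 0.1 rad and linear speed of panel below 0.01 m/s and angle between panel's own z axis and vertical below 0.05 rad and z of bend_line in the frame of block_edge between 0 and 0.006 m and value of joint bar below 0.6 rad), for 0.2 s.
2. the bar has been pushed round to its stop (value of joint bar above 1.37 rad), for 0.2 s.
At the end, for the whole second after the job is handed in: The panel lies flat and at rest on the block, its scribed line within 6 mm of the front edge, within 30 mm of the middle of the block's width and square to the edge within 0.1 rad; the bar is within 0.2 rad of its stop (x of bend_line in the frame of block_edge between -0.006 and 0.006 m and y of bend_line in the frame of block_edge between -0.03 and 0.03 m and angle between the x axis of panel and the x axis of bending_block, either way round below 0.1 rad and linear speed of panel below 0.01 m/s and angle between panel's own z axis and vertical below 0.05 rad and z of bend_line in the frame of block_edge between 0 and 0.006 m and value of joint bar above 1.37 rad); the robot touches nothing.
It fails at once if the panel is lifted or tipped (z of panel in the frame of bending_block above 0.043 m or angle between panel's own z axis and vertical above 0.15 rad).
It fails at once if the panel is gripped or pressed hard (contact force between the fingers and panel above 20 N).
It fails at once if another thing is shifted by more than 20 mm (distance of any of tweezers, capacitor_0, steel_bowl, solder_reel, tape_black, wick_reel, side_cutters from where it was at the start of the episode above 0.02 m).
It also fails if it takes over 51 s, if anything falls off the work surface, if the arm or the gripper's body presses on something with over 40 N, if the wrist force passes 120 N, or if a joint passes its speed limit or range.

## Working session

There is one attempt and no reset: what is moved stays moved. The work goes in short steps, Python scripts to look and compute and a tool call to move; the robot and the scene stay as the last step left them, time stands still between calls to the robot, and variables do not carry over. Pictures are saved under pics/ and viewed, and the job is handed in when it is done.

Besides the shell and the picture viewer there is one more tool, called as a command line: name --pt "numbers of a row" for each row, then --argument value for the rest. send_rows: Moves the arm, as the interface text tells. Its arguments: {"type":"object","properties":{"steps":{"type":"array","items":{"type":"array","items":{"type":"number"}}}},"required":["steps"]}

```bash
ls; mkdir -p pics
cat > h.py <<'E'
import numpy as np, cv2
from cell import r, read_camera, get_calibration, ticket, finder
from scipy.spatial.transform import Rotation as R
def cal(n):
    c=get_calibration(n); return np.array(c["intrinsics"],float),np.array(c["rvec"],float).ravel(),np.array(c["tvec"],float).ravel()
def c2w(n,p):
    K,rv,t=cal(n); return R.from_rotvec(rv).as_matrix().T@(np.array(p)-t)
def proj(n,P):
    K,rv,t=cal(n); return cv2.projectPoints(np.array(P,float).reshape(-1,1,3),rv,t,K,None)[0].reshape(-1,2)
def unproj(n,uv,z):
    K,rv,t=cal(n); M=R.from_rotvec(rv).as_matrix(); o=-M.T@t
    uv=np.atleast_2d(np.array(uv,float)); d=np.c_[uv,np.ones(len(uv))]@np.linalg.inv(K).T@M
    return o+d*((z-o[2])/d[:,2])[:,None]
def snap(n,f):
    im=read_camera(n); cv2.imwrite(f,im[:,:,::-1]); return im
E
python3 - <<'E'
from h import *
for n in ("scene","top"):
    snap(n,f"pics/{n}0.png"); K,rv,t=cal(n); M=R.from_rotvec(rv).as_matrix(); print(n,K.round(1).tolist(),"pos",(-M.T@t).round(3), "fwd",M[2].round(2),"right",M[0].round(2))
for th in ["bending_block","panel","bar","tweezers","capacitor_0"]:
    for n in ("top","scene"):
        print(n,th,[(round(d["conf"],2),c2w(n,d["centre"]).round(3).tolist()) for d in finder.look_for(n,th)][:3])
for th in ["panel","bend_line","block_edge","bar_pivot","bending_block"]:
    for n in ("top","scene"):
        print(n,th,[(round(d["conf"],2),c2w(n,d["centre"]).round(3).tolist()) for d in finder.tip_of(n,th)][:3])
s=r.read_state();print(s)
E
```

```text
pics
scene [[465.7, 0.0, 260.4], [0.0, 465.7, 185.1], [0.0, 0.0, 1.0]] pos [-0.006  0.852  0.887] fwd [ 0.41 -0.62 -0.67] right [-0.84 -0.54 -0.02]
top [[357.9, 0.0, 253.0], [0.0, 357.9, 189.7], [0.0, 0.0, 1.0]] pos [0.438 0.117 1.062] fwd [ 0.05 -0.01 -1.  ] right [ 0.03 -1.    0.01]
top bending_block [(0.64, [0.526, 0.086, 0.037])]
scene bending_block [(0.83, [0.504, 0.131, 0.03]), (0.65, [0.531, 0.096, 0.034])]
top panel [(0.81, [0.537, 0.095, 0.041]), (0.8, [0.247, 0.33, 0.005])]
scene panel [(0.86, [0.248, 0.333, 0.005]), (0.84, [0.527, 0.104, 0.036]), (0.26, [0.497, 0.29, 0.015])]
top bar [(0.61, [0.602, 0.044, 0.053])]
scene bar [(0.58, [0.603, 0.057, 0.051])]
top tweezers []
scene tweezers []
top capacitor_0 [(0.38, [0.583, 0.19, 0.064])]
scene capacitor_0 [(0.65, [0.583, 0.2, 0.058]), (0.54, [0.505, 0.129, 0.036])]
top panel [(0.81, [0.532, 0.094, 0.039]), (0.76, [0.244, 0.331, 0.002])]
scene panel [(0.95, [0.532, 0.092, 0.033]), (0.91, [0.25, 0.328, 0.001]), (0.67, [0.71, 0.055, -0.0])]
top bend_line [(0.98, [0.542, 0.058, 0.037]), (0.73, [0.215, 0.29, 0.007])]
scene bend_l
[... 372 characters left out ...]
.093, -0.001])]
{'time': 1.1, 'joint_pos': array([66.56506615, 19.0910491 ,  2.28799886, 83.96265492, -0.76812608,
       76.96473164, -3.35169293]), 'dq': array([-0.01231138,  0.02292024, -0.07642418, -0.02295797, -0.05142823,
        0.04243065,  0.06733119]), 'joint_torque': array([-1.93057931e-04, -6.58315516e+01,  1.36280995e+00, -4.05824983e+01,
        1.65984611e-02,  2.96330618e-03, -2.87491503e-05]), 'ee_pos': array([ 0.19813446, -0.61903033,  0.24229513]), 'tcp_rot': array([-1.79996811e+02,  2.35135376e-05,  1.77476562e+01]), 'ft_force': array([0.05746324, 0.6066044 , 0.33931614]), 'wrist_torque': array([-0.04897484,  0.02812867,  0.043175  ]), 'gripper_width': 0.0857533517509282}
```

View pics/top0.png

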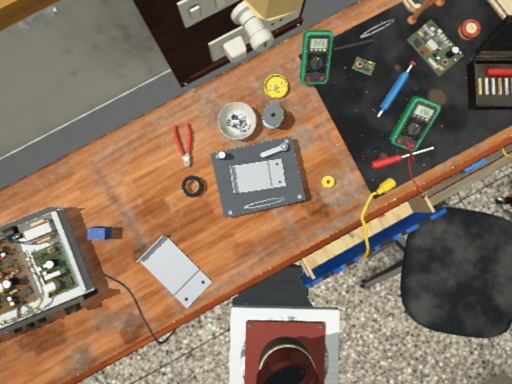

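View pics/scene0.png

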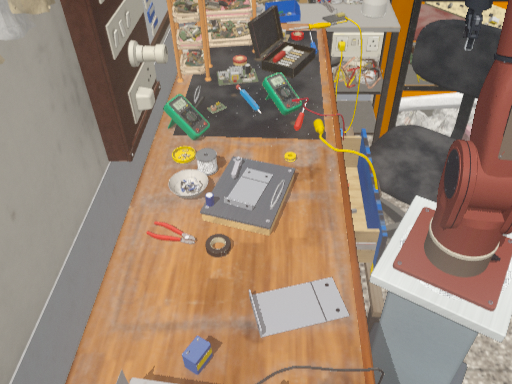

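Run:
```python
import cv2
im=cv2.imread("pics/top0.png"); print(im.shape)
from h import proj
print(proj("top",[[0.532,0.093,0.038],[0.247,0.33,0.003]]))
c=proj("top",[[0.532,0.093,0.038]])[0].astype(int)
a=im[c[1]-65:c[1]+65,c[0]-80:c[0]+80]; cv2.imwrite("pics/crop0.png",cv2.resize(a,None,fx=5,fy=4.6*5/4.6/1.1,interpolation=cv2.INTER_CUBIC))
```

```text
(384, 512, 3)
[[256.78952077 175.54014849]
 [172.85444738 271.64673694]]
```

View pics/crop0.png

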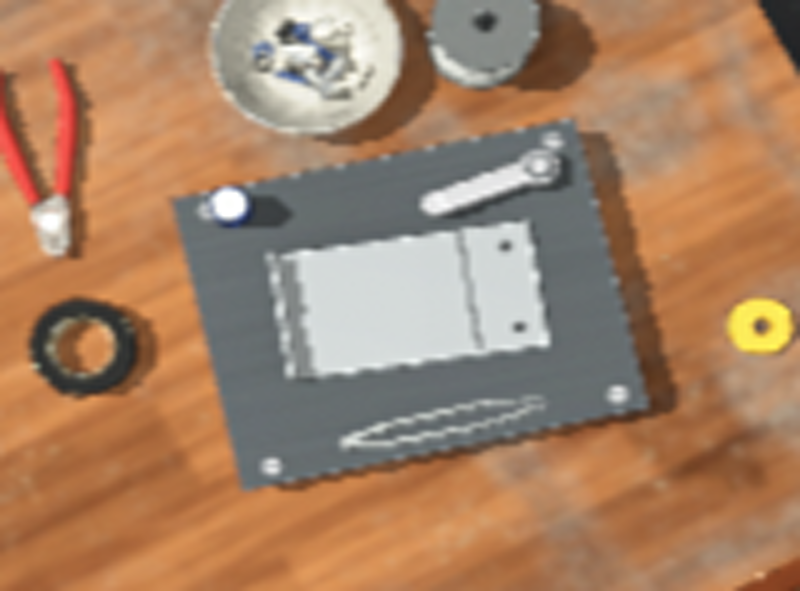

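Two panel look-alikes show in the top view: the sheet on the block at about (257,176) and the sheet lying on the bench at about (175,271). The one on the block is the smaller, has the flange, and lies where the task says. The enlarged crop confirms its scribed line, two holes and flange. Next I'll measure the poses precisely.

Run:
```python
from h import *
im=cv2.imread("pics/scene0.png")
a=im[150:235,198:302]; cv2.imwrite("pics/crop1.png",cv2.resize(a,None,fx=7,fy=7,interpolation=cv2.INTER_CUBIC))
im=cv2.imread("pics/top0.png")
a=im[130:220,205:313]; cv2.imwrite("pics/crop2.png",cv2.resize(a,None,fx=6.6,fy=6.6,interpolation=cv2.INTER_CUBIC))
print(r.finger_overhang)
```

```text
0.011
```

View pics/crop1.png

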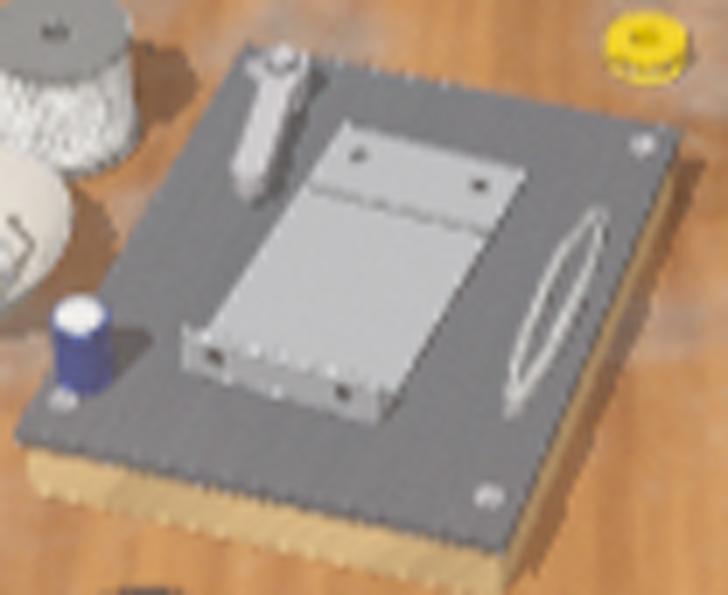

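View pics/crop2.png

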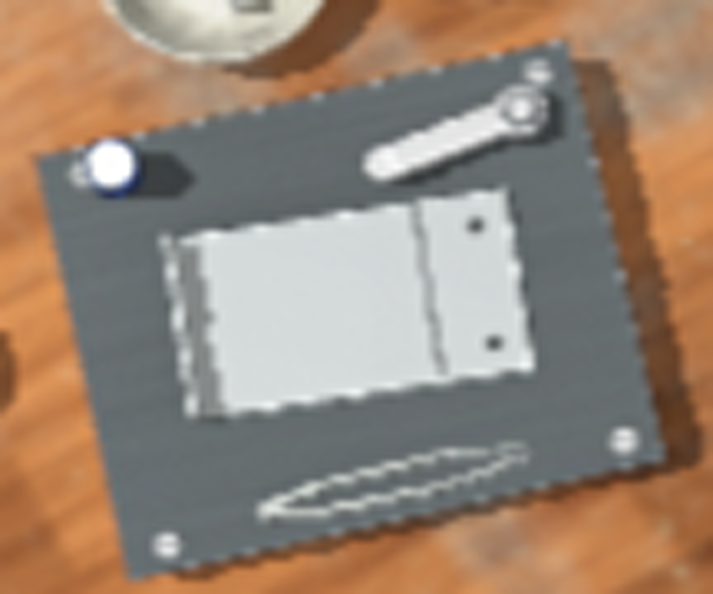

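```bash
cat > fit.py <<'E'
from h import *
from scipy.optimize import least_squares
def up(pts,s,off): return (np.array(pts,float)+.5)/s-.5+np.array(off)
def W(p,loc):
    c,s=np.cos(p[2]),np.sin(p[2]); l=np.array(loc,float)
    return np.c_[p[0]+c*l[:,0]-s*l[:,1],p[1]+s*l[:,0]+c*l[:,1],l[:,2]]
BL=[[-.12,.095,.035],[.12,.095,.035],[.12,-.095,.035],[-.12,-.095,.035]]
PL={'rt+':[-.075,.04,.058],'rt-':[-.075,-.04,.058],'f+':[.075,.04,.038],'f-':[.075,-.04,.038],'l+':[.035,.04,.038],'l-':[.035,-.04,.038],'rb+':[-.075,.04,.035],'rb-':[-.075,-.04,.035]}
def fit(obs,x0):  # obs: list of (cam, uv, loc)
    f=lambda p: np.concatenate([(proj(c,W(p,loc))-uv).ravel() for c,uv,loc in obs])
    s=least_squares(f,x0); return s.x, f(s.x)
E
python3 - <<'E'
from fit import *
ot=up([(37,158),(565,40),(663,458),(130,580)],6.6,(205,130))
os=up([(18,438),(247,47),(680,130),(503,552)],7,(198,150))
x0=[.53,.09,-1.3]
for o in ([("top",ot,BL)],[("scene",os,BL)],[("top",ot,BL),("scene",os,BL)]):
    p,e=fit(o,x0); print("block",p.round(4),e.round(1))
B=p
kt=['rt+','rt-','f+','f-','l+','l-']; pt=up([(165,238),(190,415),(505,190),(533,372),(415,200),(443,374)],6.6,(205,130))
ks=['rt+','rt-','f+','f-','l+','l-','rb+','rb-']; ps=up([(185,326),(385,392),(347,124),(525,174),(308,187),(484,230),(187,368),(378,422)],7,(198,150))
a=("top",pt,[PL[k] for k in kt]); b=("scene",ps,[PL[k] for k in ks])
for o in ([a],[b],[a,b]):
    p,e=fit(o,x0); print("panel",p.round(4),e.round(1))
    d=p[:2]-B[:2]; c,s=np.cos(B[2]),np.sin(B[2]); L=np.array([c*d[0]+s*d[1],-s*d[0]+c*d[1]]); th=p[2]-B[2]
    print(" in block",L.round(4),th.round(4),"line",(L+.035*np.array([np.cos(th),np.sin(th)])-[.12,0]).round(4))
# bar: pivot and tip
for n,uv in (("top",up([(521,107),(372,165)],6.6,(205,130))),("scene",up([(282,58),(247,190)],7,(198,150)))):
    q=unproj(n,uv,.053)[:,:2]-B[:2]; print(n,"bar",np.c_[c*q[:,0]+s*q[:,1],-s*q[:,0]+c*q[:,1]].round(4))
E
```

```text
block [ 0.5304  0.0908 -1.321 ] [-0.5 -0.2  0.4 -0.3  0.5  0.2 -0.3  0.3]
block [ 0.5283  0.0975 -1.321 ] [-0.8 -0.1 -0.3 -0.2  0.6  0.2  0.5 -0.1]
block [ 0.53    0.0934 -1.3211] [-1.5 -0.1 -0.5 -0.2 -0.4  0.3 -1.2  0.4 -0.3 -1.3  0.  -1.1  0.8 -0.8
  0.8 -1.4]
panel [ 0.5321  0.0908 -1.3935] [-0.3 -0.8  0.1  0.4  0.1 -0.4  0.1 -0.6 -0.   0.1  0.   1.2]
 in block [0.003  0.0015] -0.0724 line [-0.0821 -0.0011]
panel [ 0.5308  0.0951 -1.3895] [-0.5  0.2 -0.6 -1.4 -0.4  0.1  0.6 -0.5 -0.5 -0.2  1.1  0.5 -0.2  0.5
  0.6  0.7]
 in block [-0.0014  0.0012] -0.0684 line [-0.0865 -0.0012]
panel [ 0.5318  0.0928 -1.3914] [-1.  -0.6 -0.5  0.6 -0.6 -0.3 -0.5 -0.5 -0.7  0.2 -0.6  1.3 -0.4 -0.5
 -0.5 -2.1 -0.1 -0.5  0.7 -1.  -0.3 -0.9  1.3 -0.1 -0.  -0.2  0.8 -0. ]
 in block [0.0011 0.0016] -0.0703 line [-0.084  -0.0009]
top bar [[0.0933 0.0667]
 [0.025  0.0562]]
scene bar [[0.0918 0.068 ]
 [0.0111 0.0526]]
```

```bash
cat >> h.py <<'E'
B=np.array([.530,.093,-1.321])
def blk(p):
    d=np.array(p)[:2]-B[:2]; c,s=np.cos(B[2]),np.sin(B[2]); return np.array([c*d[0]+s*d[1],-s*d[0]+c*d[1]])
def wld(x,y):
    c,s=np.cos(B[2]),np.sin(B[2]); return B[:2]+[c*x-s*y,s*x+c*y]
def goto(p,yaw,pc=None,yc=None):
    s=r.read_state(); pc=s["ee_pos"] if pc is None else np.array(pc); yc=s["tcp_rot"][2] if yc is None else yc
    Rc=R.from_euler("xyz",[180,0,yc],degrees=True); Rt=R.from_euler("xyz",[180,0,yaw],degrees=True)
    return (Rc.inv().apply(np.array(p)-pc)/.12).round(3),((Rc.inv()*Rt).as_rotvec(degrees=True)/30).round(3)
def st():
    s=r.read_state(); print("t",s["time"],"p",s["ee_pos"].round(4),"rpy",s["tcp_rot"].round(2),"blk",blk(s["ee_pos"]).round(4),"F",s["ft_force"].round(2),"w",round(s["gripper_width"],4))
E
python3 - <<'E'
from h import *
w=[(.198,-.619,.242,17.75),(.295,-.50,.242,38),(.38,-.37,.242,52),(.45,-.25,.242,66),(.49,-.11,.242,80),(.51,.03,.242,92),(.50,.14,.2,104.3)]
for a,b in zip(w,w[1:]): print(goto(b[:3],b[3],a[:3],a[3]))
print(wld(-.11,.004))
E
```

```text
(array([ 1.072, -0.698, -0.   ]), array([ 0.   ,  0.   , -0.675]))
(array([ 1.225, -0.418, -0.   ]), array([-0.   ,  0.   , -0.467]))
(array([ 1.147, -0.156, -0.   ]), array([ 0.   ,  0.   , -0.467]))
(array([ 1.201, -0.17 , -0.   ]), array([-0.   ,  0.   , -0.467]))
(array([ 1.178, -0.038, -0.   ]), array([ 0. ,  0. , -0.4]))
(array([ 0.919, -0.051,  0.35 ]), array([ 0.  ,  0.  , -0.41]))
[0.50668312 0.20057473]
```

send_rows --pt "0.33 -0.2 0 0 0 -0.25 -1" --pt "0.66 -0.4 0 0 0 -0.5 0" --pt "1 -0.65 0 0 0 -0.7 0"

```text
time: 1.48
ee_pos: [0.2894, -0.5072, 0.2423]
tcp_rot: [180.0, 0.0, 38.9]
ft_force: [1.5, -0.1, -0.0]
gripper_width: 0.0515
```

send_rows --pt "0.33 -0.13 0 0 0 -0.15 0" --pt "0.66 -0.26 0 0 0 -0.3 0" --pt "1 -0.4 0 0 0 -0.45 0"

```text
time: 1.85
ee_pos: [0.3528, -0.3944, 0.2425]
tcp_rot: [180.0, 0.0, 52.4]
ft_force: [0.4, -0.4, 0.4]
gripper_width: 0.0429
```

send_rows --pt "0.33 -0.1 0 0 0 -0.15 0" --pt "0.66 -0.2 0 0 0 -0.3 0" --pt "1 -0.3 0 0 0 -0.5 0"

```text
time: 2.22
ee_pos: [0.3975, -0.277, 0.2424]
tcp_rot: [180.0, 0.0, 67.5]
ft_force: [1.7, 0.4, -0.3]
gripper_width: 0.0424
```

Run:
```python
from h import *
st(); print(r.read_state()["joint_pos"].round(1))
s=r.read_state()
print(goto((.50,.14,.2),104.3))
```

```text
t 2.225 p [ 0.3975 -0.277   0.2424] rpy [1.7999e+02 2.0000e-02 6.7470e+01] blk [ 0.3258 -0.2199] F [ 1.66  0.35 -0.33] w 0.0424
[ 47.4   0.7 -17.8 105.4   0.2  73.9   7. ]
(array([ 3.537, -0.542,  0.354]), array([ 0.   ,  0.   , -1.228]))
```

send_rows --pt "0.33 -0.1 0 0 0 -0.15 0" --pt "0.66 -0.2 0 0 0 -0.3 0" --pt "1 -0.3 0 0 0 -0.45 0"

```text
time: 2.6
ee_pos: [0.4102, -0.1524, 0.2424]
tcp_rot: [180.0, 0.0, 80.9]
ft_force: [0.3, 0.5, 0.7]
gripper_width: 0.0422
```

send_rows --pt "0.33 -0.1 0 0 0 -0.15 0" --pt "0.66 -0.2 0 0 0 -0.3 0" --pt "1 -0.3 0 0 0 -0.45 0"

```text
time: 2.98
ee_pos: [0.3936, -0.0283, 0.2424]
tcp_rot: [180.0, 0.0, 94.4]
ft_force: [0.0, 0.6, 0.1]
gripper_width: 0.0427
```

send_rows --pt "0.33 -0.1 0 0 0 -0.1 0" --pt "0.66 -0.2 0 0 0 -0.2 0" --pt "1 -0.3 0 0 0 -0.3 0"

```text
time: 3.35
ee_pos: [0.3484, 0.0885, 0.2423]
tcp_rot: [180.0, 0.1, 103.4]
ft_force: [0.5, 0.1, 1.5]
gripper_width: 0.0426
```

Run:
```python
from h import *
st(); print(r.read_state()["joint_pos"].round(1))
p=wld(-.11,.004)
print(goto((*p,.12),104.3))
```

```text
t 3.35 p [0.3484 0.0885 0.2423] rpy [1.7998e+02 5.0000e-02 1.0339e+02] blk [-0.0405 -0.1771] F [0.49 0.05 1.51] w 0.0426
[ 27.6 -17.6 -39.1 118.1 -11.3  76.    6.1]
(array([0.603, 1.5  , 1.019]), array([ 0.  ,  0.  , -0.03]))
```

send_rows --pt "0.1 0.35 0 0 0 0 0" --pt "0.3 0.7 0 0 0 0 0" --pt "0.6 1 0 0 0 -0.03 0"

```text
time: 3.72
ee_pos: [0.4508, 0.1851, 0.2426]
tcp_rot: [179.9, 0.0, 104.1]
ft_force: [0.1, 0.3, 0.4]
gripper_width: 0.0427
```

Run:
```python
from h import *
st(); print(r.read_state()["joint_pos"].round(1))
p=wld(-.11,.004)
print(goto((*p,.13),104.3))
```

```text
t 3.725 p [0.4508 0.1851 0.2426] rpy [1.7993e+02 5.0000e-02 1.0406e+02] blk [-0.1089 -0.054 ] F [0.13 0.33 0.43] w 0.0427
[ 24.4   3.5 -53.  103.8   3.   74.1 -15.3]
(array([0.012, 0.483, 0.938]), array([ 0.   ,  0.   , -0.008]))
```

send_rows --pt "0.03 0.25 0.25 0 0 0 0" --pt "0.05 0.48 0.55 0 0 0 0" --pt "0.05 0.48 0.95 0 0 -0.01 0" --pt "0.05 0.48 0.95 0 0 -0.01 0"

```text
time: 4.22
ee_pos: [0.5015, 0.2039, 0.1254]
tcp_rot: [-179.6, -0.0, 104.5]
ft_force: [-0.9, -1.0, 0.7]
gripper_width: 0.043
```

Run:
```python
from h import *
st()
im=snap("scene","pics/s1.png")[:,:,::-1]; im2=snap("top","pics/t1.png")[:,:,::-1]
cv2.imwrite("pics/s1c.png",cv2.resize(im[110:240,170:320],None,fx=5,fy=4.5,interpolation=cv2.INTER_CUBIC))
cv2.imwrite("pics/t1c.png",cv2.resize(im2[130:220,205:313],None,fx=6.6,fy=6.6,interpolation=cv2.INTER_CUBIC))
```

```text
t 4.225 p [0.5015 0.2039 0.1254] rpy [-1.7962e+02 -1.0000e-02  1.0453e+02] blk [-0.1145 -0.0002] F [-0.87 -1.05  0.65] w 0.043
```

View pics/s1c.png

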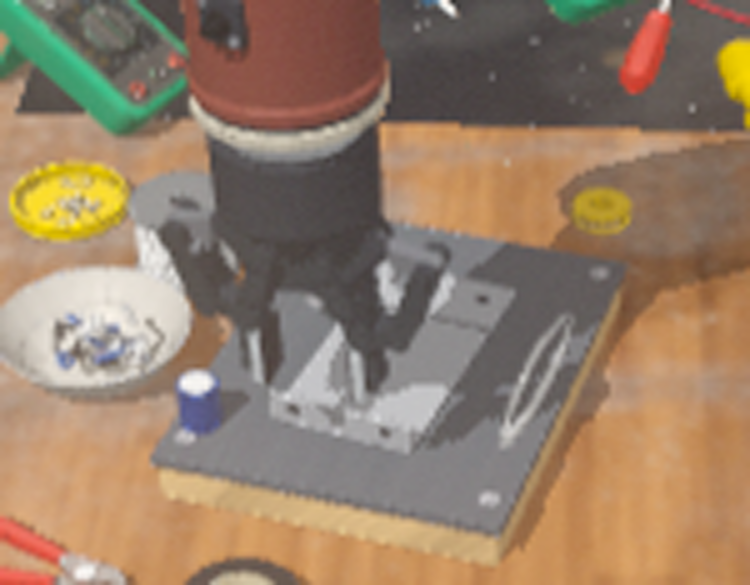

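View pics/t1c.png

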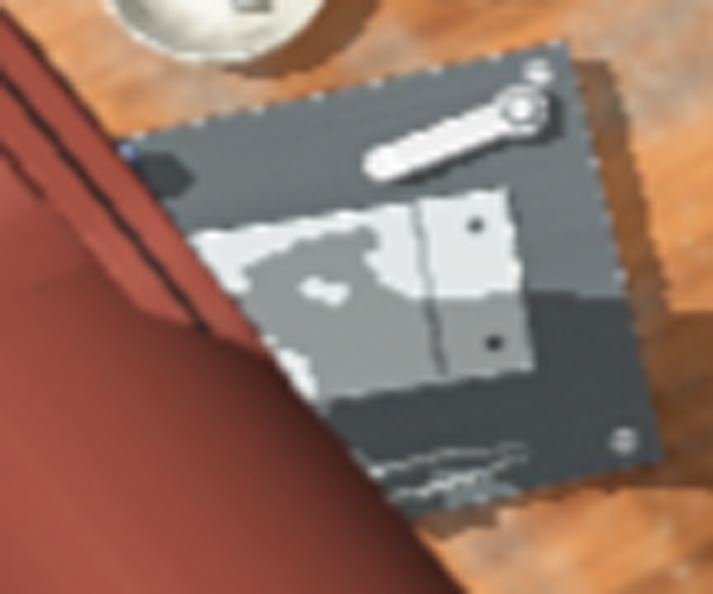

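Run:
```python
from h import *
for z in (.100,.107,.114,.12):
    u=proj("scene",[[*wld(-.1145+dx,y),z] for y in (.021,.035,-.021,-.035) for dx in (0,-.011)])
    print(z,((u-[170,110])*[5,4.5]).round(0).tolist())
p=wld(-.112,.004)
print(goto((*p,.066),104.3))
```

```text
0.1 [[279.0, 391.0], [271.0, 405.0], [252.0, 386.0], [244.0, 399.0], [359.0, 407.0], [351.0, 421.0], [386.0, 412.0], [379.0, 426.0]]
0.107 [[278.0, 382.0], [270.0, 395.0], [251.0, 377.0], [243.0, 390.0], [359.0, 398.0], [351.0, 411.0], [386.0, 403.0], [378.0, 417.0]]
0.114 [[277.0, 372.0], [268.0, 386.0], [250.0, 367.0], [242.0, 381.0], [358.0, 388.0], [350.0, 402.0], [385.0, 394.0], [378.0, 407.0]]
0.12 [[276.0, 364.0], [268.0, 378.0], [249.0, 359.0], [241.0, 372.0], [357.0, 380.0], [350.0, 394.0], [385.0, 385.0], [377.0, 399.0]]
(array([-0.025,  0.013,  0.53 ]), array([ 0.   , -0.   ,  0.006]))
```

send_rows --pt "0 0.03 0.2 0 0 0 0" --pt "0 0.03 0.4 0 0 0 0" --pt "0 0.03 0.5 0 0 0 0" --pt "0 0.03 0.55 0 0 0 0" --pt "0 0.03 0.58 0 0 0 0" --pt "0 0.03 0.58 0 0 0 0"

```text
time: 5.08
ee_pos: [0.5078, 0.2056, 0.0592]
tcp_rot: [180.0, 0.0, 104.4]
ft_force: [-0.5, 0.2, 0.4]
gripper_width: 0.0427
```

Run:
```python
from h import *
st()
im=snap("scene","pics/s2.png")[:,:,::-1]
cv2.imwrite("pics/s2c.png",cv2.resize(im[120:240,180:310],None,fx=5.5,fy=5,interpolation=cv2.INTER_CUBIC))
```

```text
t 5.075 p [0.5078 0.2056 0.0592] rpy [179.96   0.   104.44] blk [-0.1146  0.0064] F [-0.53  0.23  0.37] w 0.0427
```

View pics/s2c.png

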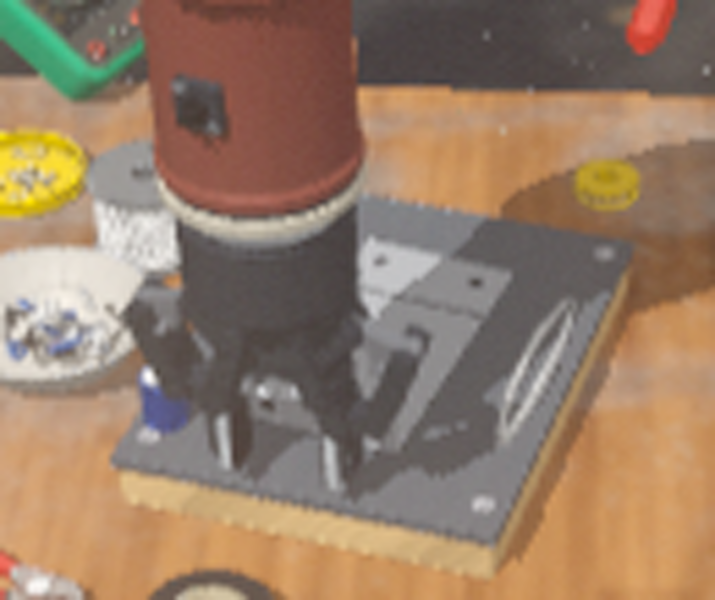

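send_rows --pt "0 0 0.045 0 0 0 0" --pt "-0.06 0 0.045 0 0 0 0" --pt "-0.12 0 0.045 0 0 0 0" --pt "-0.16 0 0.045 0 0 0 0" --pt "-0.2 0 0.045 0 0 0 0" --pt "-0.24 0 0.045 0 0 0 0" --pt "-0.28 0 0.045 0 0 0 0" --pt "-0.32 0 0.045 0 0 0 0" --pt "-0.36 0 0.045 0 0 0 0" --pt "-0.4 0 0.045 0 0 0 0" --pt "-0.44 0 0.045 0 0 0 0" --pt "-0.48 0 0.045 0 0 0 0" --pt "-0.52 0 0.045 0 0 0 0" --pt "-0.56 0 0.045 0 0 0 0" --pt "-0.6 0 0.045 0 0 0 0"

```text
time: 7.0
ee_pos: [0.5256, 0.1355, 0.0534]
tcp_rot: [180.0, -0.0, 104.5]
ft_force: [-0.8, 1.2, 0.6]
gripper_width: 0.0429
```

Run:
```python
from h import *
st()
im=snap("scene","pics/s3.png")[:,:,::-1]; im2=snap("top","pics/t3.png")[:,:,::-1]
cv2.imwrite("pics/s3c.png",cv2.resize(im[120:240,180:310],None,fx=6,fy=5,interpolation=cv2.INTER_CUBIC))
cv2.imwrite("pics/t3c.png",cv2.resize(im2[130:220,205:313],None,fx=6.6,fy=6.6,interpolation=cv2.INTER_CUBIC))
```

```text
t 7.0 p [0.5256 0.1355 0.0534] rpy [ 1.7999e+02 -1.0000e-02  1.0445e+02] blk [-0.0423  0.0063] F [-0.82  1.22  0.61] w 0.0429
```

View pics/s3c.png

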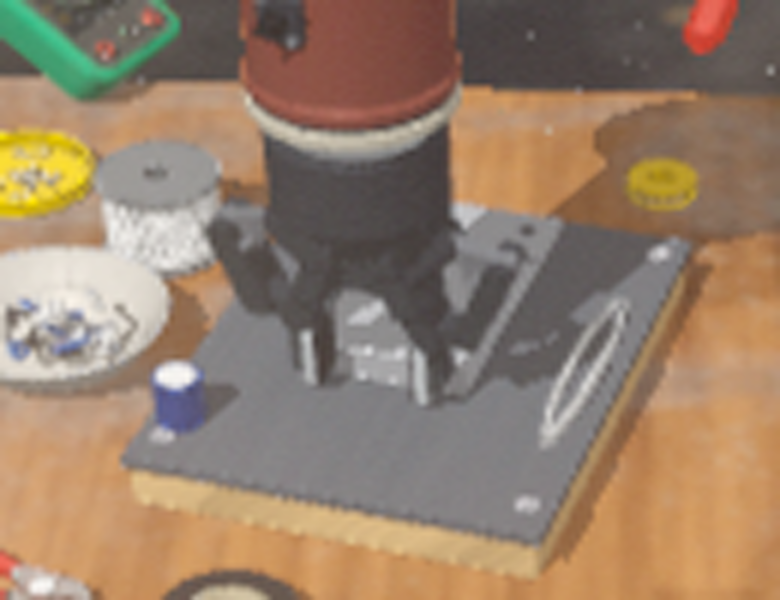

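View pics/t3c.png

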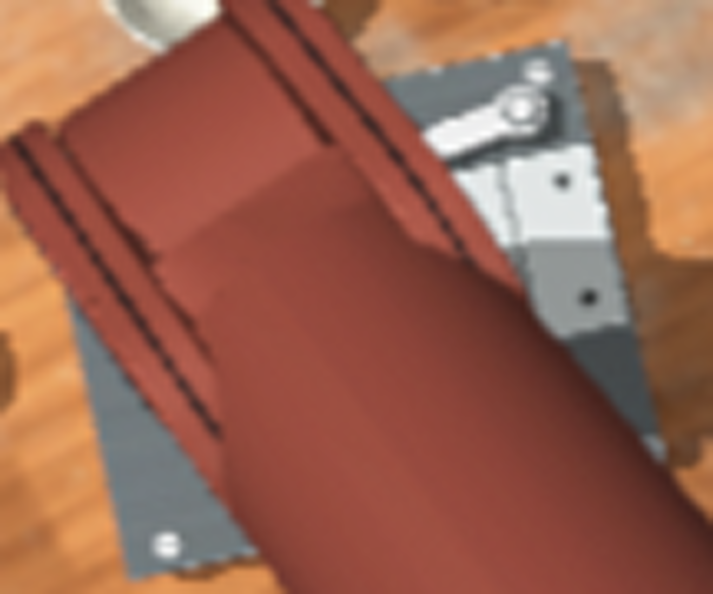

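send_rows --pt "-0.04 0 0 0 0 0 0" --pt "-0.08 0 0 0 0 0 0" --pt "-0.12 0 0 0 0 0 0" --pt "-0.16 0 0 0 0 0 0" --pt "-0.2 0 0 0 0 0 0" --pt "-0.24 0 0 0 0 0 0" --pt "-0.27 0 0 0 0 0 0" --pt "-0.3 0 0 0 0 0 0" --pt "-0.31 0 0 0 0 0 0" --pt "-0.32 0 0 0 0 0 0" --pt "-0.32 0 0 0 0 0 0"

```text
time: 8.48
ee_pos: [0.5351, 0.0985, 0.0533]
tcp_rot: [-180.0, 0.0, 104.4]
ft_force: [-0.2, 0.2, -0.2]
gripper_width: 0.043
```

Run:
```python
from h import *
st()
im=snap("scene","pics/s4.png")[:,:,::-1]; im2=snap("top","pics/t4.png")[:,:,::-1]
cv2.imwrite("pics/s4c.png",cv2.resize(im[120:240,180:310],None,fx=6,fy=5,interpolation=cv2.INTER_CUBIC))
cv2.imwrite("pics/t4c.png",cv2.resize(im2[130:220,205:325],None,fx=6.6,fy=6.6,interpolation=cv2.INTER_CUBIC))
```

```text
t 8.475 p [0.5351 0.0985 0.0533] rpy [-180.      0.    104.45] blk [-0.0041  0.0063] F [-0.24  0.15 -0.24] w 0.043
```

View pics/s4c.png

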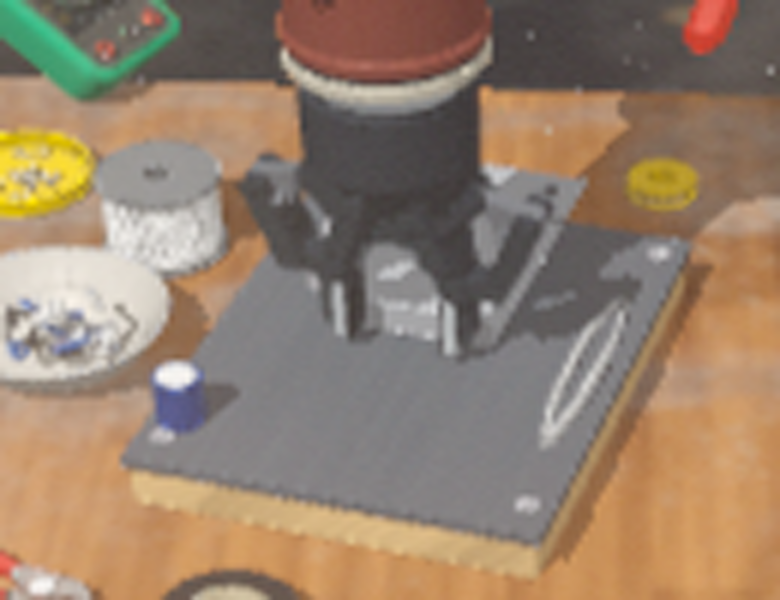

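View pics/t4c.png

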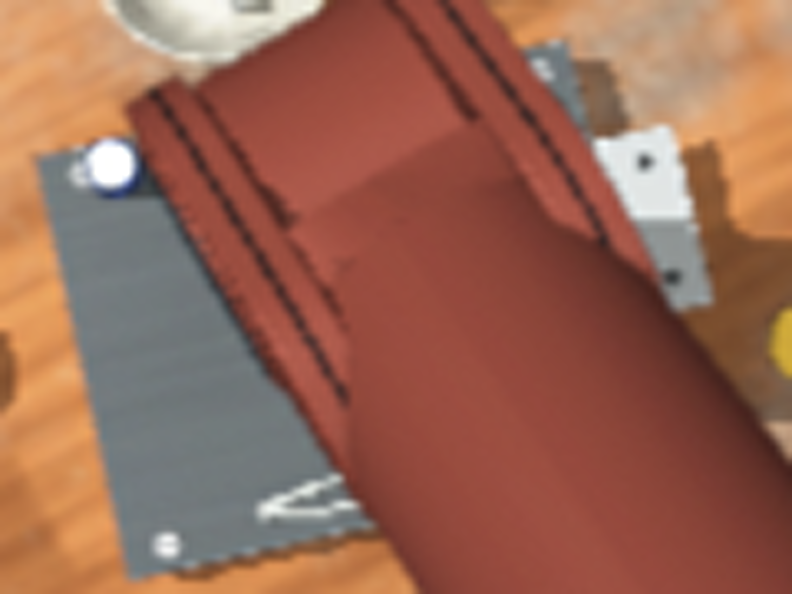

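send_rows --pt "-0.01 0 0 0 0 0 0" --pt "-0.02 0 0 0 0 0 0" --pt "-0.026 0 0 0 0 0 0" --pt "-0.026 0 0 0 0 0 0"

```text
time: 9.07
ee_pos: [0.5359, 0.0955, 0.0534]
tcp_rot: [180.0, 0.0, 104.4]
ft_force: [0.3, 0.7, -0.1]
gripper_width: 0.0423
```

send_rows --pt "0.02 0 0 0 0 0 0" --pt "0.1 0 0 0 0 0 0" --pt "0.2 0 0 0 0 0 0" --pt "0.4 0 -0.3 0 0 0 1" --pt "0.6 0 -0.7 0 0 0 1" --pt "1 0 -0.9 0 0 0 1"

```text
time: 9.82
ee_pos: [0.5067, 0.2124, 0.1637]
tcp_rot: [179.8, 0.0, 104.3]
ft_force: [0.8, 0.7, -0.3]
gripper_width: 0.0002
```

Run:
```python
from h import *
st()
im=snap("scene","pics/s5.png")[:,:,::-1]; im2=snap("top","pics/t5.png")[:,:,::-1]
cv2.imwrite("pics/s5c.png",cv2.resize(im[150:235,198:302],None,fx=7,fy=7,interpolation=cv2.INTER_CUBIC))
cv2.imwrite("pics/t5c.png",cv2.resize(im2[130:220,205:325],None,fx=6.6,fy=6.6,interpolation=cv2.INTER_CUBIC))
```

```text
t 9.825 p [0.5067 0.2124 0.1637] rpy [1.7984e+02 4.0000e-02 1.0431e+02] blk [-0.1215  0.007 ] F [ 0.81  0.71 -0.32] w 0.0002
```

View pics/s5c.png

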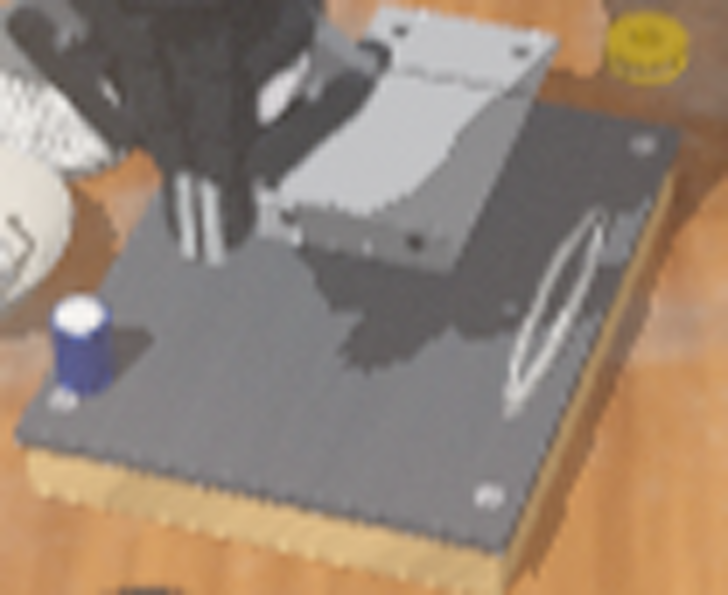

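View pics/t5c.png

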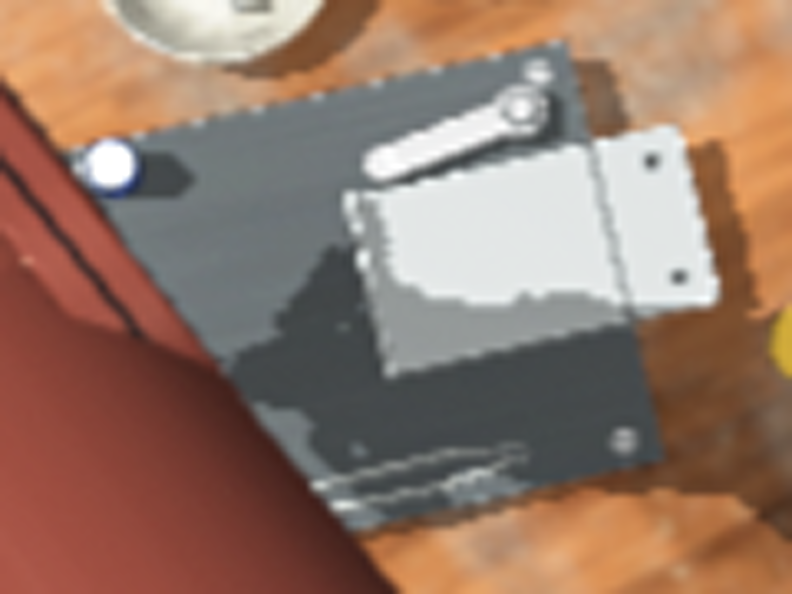

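Run:
```python
from fit import *
ot=up([(37,158),(565,40),(663,458),(130,580)],6.6,(205,130))
b,e=fit([("top",ot,BL)],[.53,.09,-1.3]); print(b.round(4))
kt=['rt+','rt-','f+','f-','l+','l-']; pt=up([(345,193),(388,377),(678,123),(719,301),(590,145),(633,320)],6.6,(205,130))
p,e=fit([("top",pt,[PL[k] for k in kt])],b)
d=p[:2]-b[:2]; c,s=np.cos(b[2]),np.sin(b[2]); L=np.array([c*d[0]+s*d[1],-s*d[0]+c*d[1]]); th=p[2]-b[2]
print(p.round(4),e.round(1)," in block",L.round(4),th.round(4),"line",(L+.035*np.array([np.cos(th),np.sin(th)])-[.12,0]).round(4))
# bar approach: TCP above (0.035,0.088)
q=wld(.035,.0915); print(q,goto((*q,.12),104.3))
```

```text
[ 0.5304  0.0908 -1.321 ]
[ 0.5574  0.0116 -1.3154] [ 0.1  0.1  0.  -0.2 -0.   0.1  0.3 -0.  -0.1 -0.2 -0.2  0.2]  in block [0.0834 0.0066] 0.0056 line [-0.0016  0.0068]
[0.62731233 0.08170571] (array([-1.371,  0.693,  0.374]), array([ 0.  , -0.  ,  0.02]))
```

Run:
```python
from h import *
print("reel",blk(unproj("top",[[273.4,119.9]],.055)[0]))
for o in (.011,.015,.02,.024):
    u=proj("scene",[[*wld(-.1215+dx,.007+dy),.1637-o] for dx,dy in ((-.011,.014),(-.011,0),(-.011,-.014),(.011,-.014))])
    print(o,((u-[198,150]+.5)*7).round(0).tolist())
pv=np.array([.09,.066])
for f in np.arange(0,1.65,.2).tolist()+[1.5708]:
    d=np.array([-np.cos(f),-np.sin(f)]); n=np.array([np.sin(f),-np.cos(f)]); h=.011*np.sin(f)+.014*np.cos(f)
    print(round(f,2),(pv+.045*d-(.007+h)*n).round(4))
```

```text
reel [0.08126179 0.14518771]
0.011 [[167.0, 254.0], [206.0, 262.0], [245.0, 270.0], [269.0, 228.0]]
0.015 [[168.0, 263.0], [207.0, 271.0], [246.0, 279.0], [269.0, 237.0]]
0.02 [[169.0, 274.0], [208.0, 282.0], [247.0, 290.0], [270.0, 248.0]]
0.024 [[170.0, 282.0], [209.0, 291.0], [248.0, 299.0], [271.0, 257.0]]
0.0 [0.045 0.087]
0.2 [0.0413 0.0795]
0.4 [0.0391 0.0707]
0.6 [0.0389 0.061 ]
0.8 [0.041  0.0509]
1.0 [0.0456 0.041 ]
1.2 [0.0529 0.0321]
1.4 [0.0624 0.0251]
1.6 [0.0737 0.0205]
1.57 [0.072 0.021]
```

send_rows --pt "-0.3 0.2 0 0 0 0 1" --pt "-0.7 0.45 0 0 0 0 1" --pt "-1 0.7 0 0 0 0 1"

```text
time: 10.3
ee_pos: [0.6183, 0.1151, 0.161]
tcp_rot: [-180.0, 0.0, 104.4]
ft_force: [0.6, 1.3, 0.2]
gripper_width: 0.0001
```

Run:
```python
from h import *
st()
q=wld(.042,.0925); print(goto((*q,.12),104.3))
```

```text
t 10.3 p [0.6183 0.1151 0.161 ] rpy [-1.7999e+02  5.0000e-02  1.0442e+02] blk [0.0004 0.091 ] F [0.56 1.26 0.25] w 0.0001
(array([-0.346,  0.012,  0.342]), array([ 0.   , -0.   ,  0.004]))
```

send_rows --pt "-0.2 0 0.1 0 0 0 1" --pt "-0.35 0 0.3 0 0 0 1" --pt "-0.35 0 0.5 0 0 0 1" --pt "-0.35 0 0.65 0 0 0 1" --pt "-0.35 0 0.75 0 0 0 1" --pt "-0.35 0 0.82 0 0 0 1" --pt "-0.35 0 0.85 0 0 0 1" --pt "-0.35 0 0.85 0 0 0 1"

```text
time: 11.3
ee_pos: [0.6278, 0.076, 0.0596]
tcp_rot: [180.0, -0.0, 104.5]
ft_force: [0.8, 0.6, -0.4]
gripper_width: -0.0003
```

Run:
```python
from h import *
st()
im=snap("scene","pics/s6.png")[:,:,::-1]
cv2.imwrite("pics/s6c.png",cv2.resize(im[130:230,180:310],None,fx=6,fy=6,interpolation=cv2.INTER_CUBIC))
p0=blk(r.read_state()["ee_pos"])
for q in [(.0413,.0795),(.0391,.0707),(.0389,.061),(.041,.0509),(.0456,.041),(.0529,.0321),(.0624,.0251),(.072,.021)]:
    print(q, (-(q[0]-p0[0])/.12).round(3), ((q[1]-p0[1])/.12).round(3))
```

```text
t 11.3 p [0.6278 0.076  0.0596] rpy [179.98  -0.   104.46] blk [0.0407 0.0906] F [ 0.75  0.56 -0.38] w -0.0003
(0.0413, 0.0795) -0.005 -0.094
(0.0391, 0.0707) 0.013 -0.167
(0.0389, 0.061) 0.015 -0.248
(0.041, 0.0509) -0.003 -0.332
(0.0456, 0.041) -0.041 -0.415
(0.0529, 0.0321) -0.102 -0.489
(0.0624, 0.0251) -0.181 -0.547
(0.072, 0.021) -0.261 -0.581
```

View pics/s6c.png

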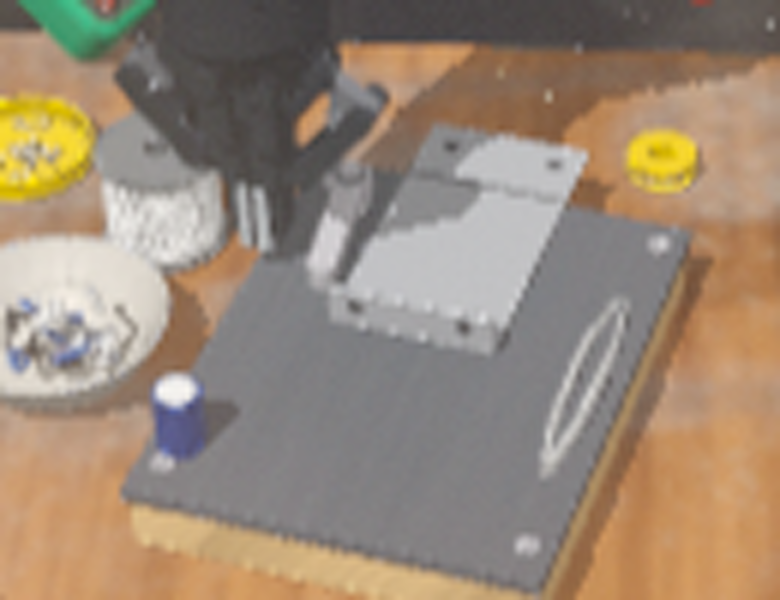

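send_rows --pt "0 0 0.03 0 0 0 1" --pt "0 -0.05 0.03 0 0 0 1" --pt "0 -0.09 0.03 0 0 0 1" --pt "0.01 -0.13 0.03 0 0 0 1" --pt "0.01 -0.17 0.03 0 0 0 1" --pt "0.015 -0.21 0.03 0 0 0 1" --pt "0.015 -0.25 0.03 0 0 0 1" --pt "0.005 -0.29 0.03 0 0 0 1" --pt "0 -0.33 0.03 0 0 0 1" --pt "-0.02 -0.37 0.03 0 0 0 1" --pt "-0.04 -0.415 0.03 0 0 0 1" --pt "-0.07 -0.45 0.03 0 0 0 1" --pt "-0.1 -0.49 0.03 0 0 0 1" --pt "-0.14 -0.52 0.03 0 0 0 1" --pt "-0.18 -0.55 0.03 0 0 0 1" --pt "-0.21 -0.56 0.03 0 0 0 1" --pt "-0.23 -0.57 0.03 0 0 0 1" --pt "-0.245 -0.58 0.03 0 0 0 1" --pt "-0.245 -0.58 0.03 0 0 0 1"

```text
time: 13.72
ee_pos: [0.5676, 0.0298, 0.0557]
tcp_rot: [-180.0, 0.0, 104.4]
ft_force: [-0.3, -0.1, -0.2]
gripper_width: -0.0001
```

Run:
```python
from h import *
st()
im=snap("scene","pics/s7.png")[:,:,::-1]
cv2.imwrite("pics/s7c.png",cv2.resize(im[130:230,180:310],None,fx=6,fy=6,interpolation=cv2.INTER_CUBIC))
im2=snap("top","pics/t7.png")[:,:,::-1]
cv2.imwrite("pics/t7c.png",cv2.resize(im2[130:220,205:325],None,fx=6.6,fy=6.6,interpolation=cv2.INTER_CUBIC))
```

```text
t 13.725 p [0.5676 0.0298 0.0557] rpy [-1.7998e+02  1.0000e-02  1.0444e+02] blk [0.0705 0.0208] F [-0.31 -0.06 -0.19] w -0.0001
```

View pics/s7c.png

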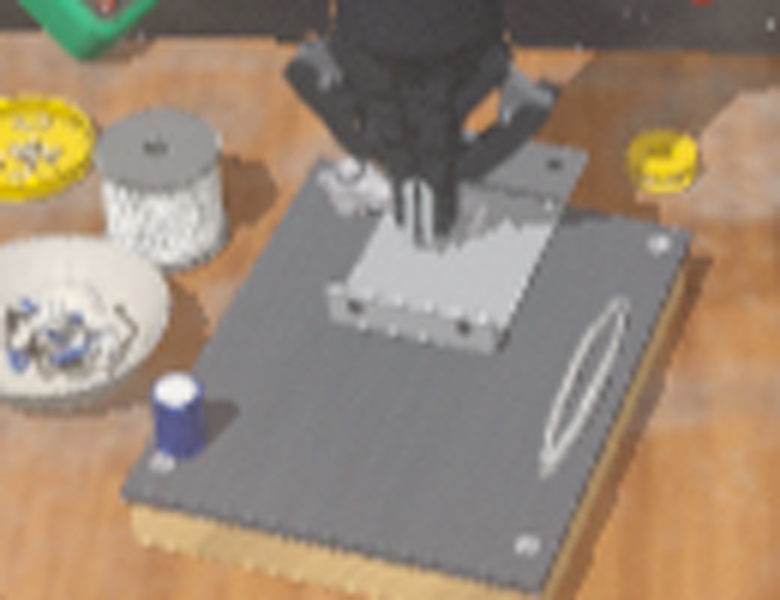

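View pics/t7c.png

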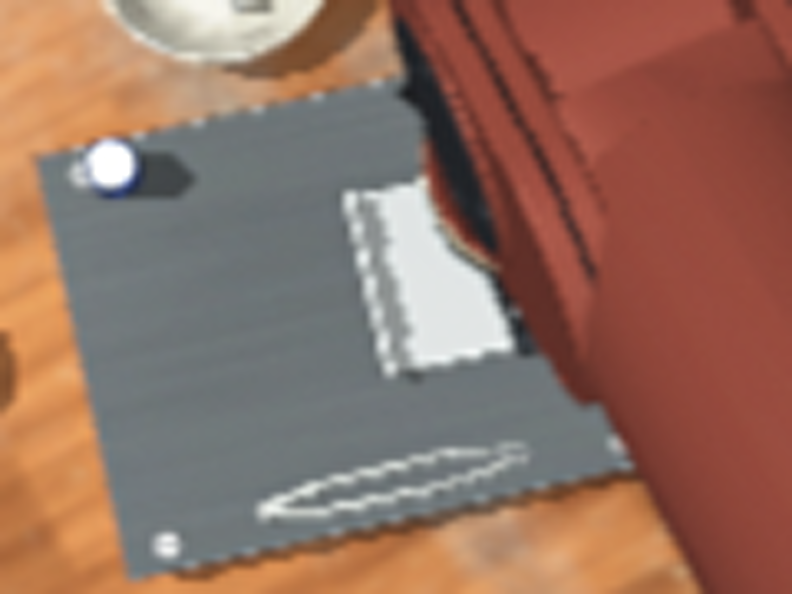

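send_rows --pt "-0.01 0 0 0 0 0 1" --pt "-0.015 0 0 0 0 0 1" --pt "-0.015 0 0 0 0 0 1"

```text
time: 14.2
ee_pos: [0.568, 0.0283, 0.0557]
tcp_rot: [-180.0, -0.0, 104.5]
ft_force: [-1.3, 0.2, -0.4]
gripper_width: 0.0001
```

send_rows --pt "0.06 0 0 0 0 0 1" --pt "0.12 0 0 0 0 0 1" --pt "0.12 0 -0.4 0 0 0 1" --pt "0.3 0 -0.8 0 0 0 1" --pt "1 0 -1 0 0 0 1" --pt "1 0 -1 0 0 0 1"

```text
time: 14.95
ee_pos: [0.5373, 0.1489, 0.1777]
tcp_rot: [179.8, -0.0, 104.7]
ft_force: [0.6, -0.5, -0.2]
gripper_width: -0.0001
```

send_rows --pt "0.3 0 0 0 0 0 1" --pt "0.6 0 0 0 0 0 1" --pt "0.6 0 0 0 0 0 1"

```text
time: 15.32
ee_pos: [0.5185, 0.2181, 0.1762]
tcp_rot: [180.0, -0.1, 104.8]
ft_force: [0.6, -1.1, 0.3]
gripper_width: 0.0
```

Run:
```python
from h import *
st()
im=snap("scene","pics/s8.png")[:,:,::-1]
cv2.imwrite("pics/s8c.png",cv2.resize(im[130:230,180:310],None,fx=6,fy=6,interpolation=cv2.INTER_CUBIC))
im2=snap("top","pics/t8.png")[:,:,::-1]
cv2.imwrite("pics/t8c.png",cv2.resize(im2[130:220,205:325],None,fx=6.6,fy=6.6,interpolation=cv2.INTER_CUBIC))
```

```text
t 15.325 p [0.5185 0.2181 0.1762] rpy [ 1.7996e+02 -8.0000e-02  1.0478e+02] blk [-0.1241  0.0198] F [ 0.56 -1.07  0.3 ] w 0.0
```

View pics/s8c.png

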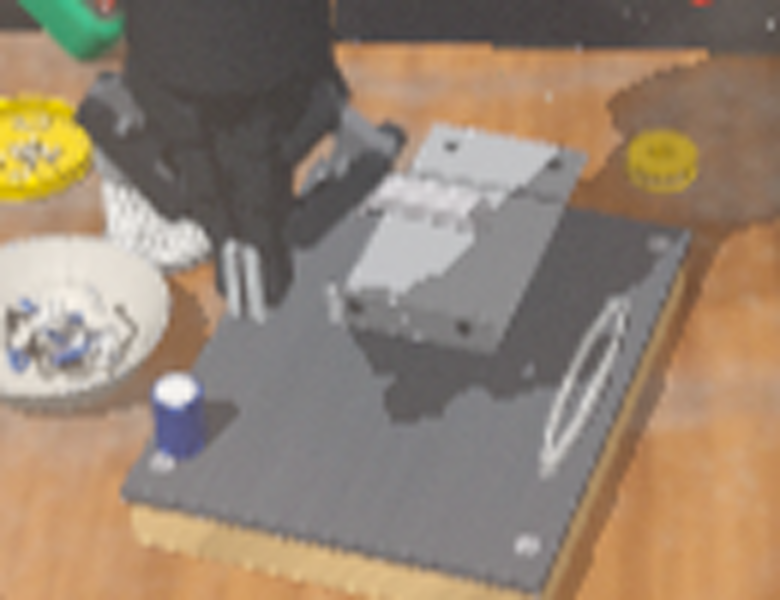

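View pics/t8c.png

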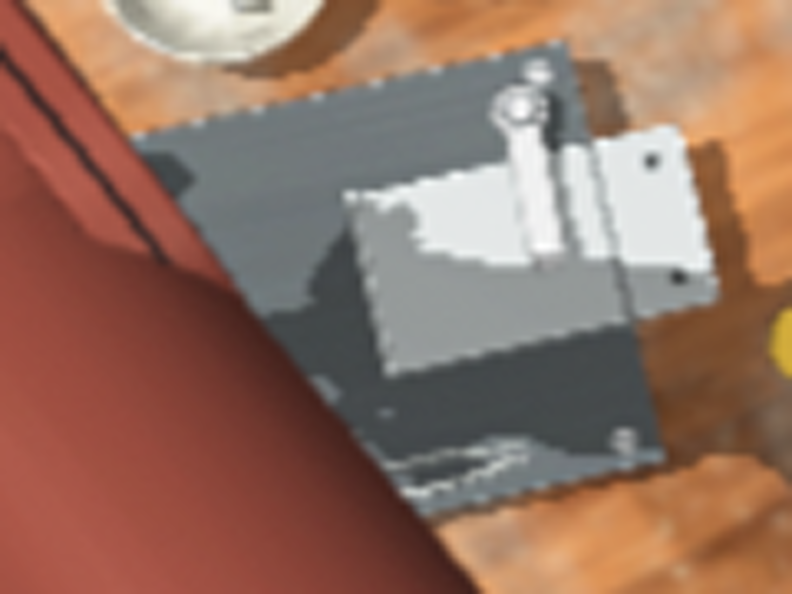

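Run:
```python
from h import *
im=cv2.imread("pics/t8.png")
a=im[138:176,270:305]; cv2.imwrite("pics/t8d.png",cv2.resize(a,None,fx=15,fy=15,interpolation=cv2.INTER_CUBIC))
Bt=(.5304,.0908,-1.321)
# draw predictions of bar tip at top surface z=.053 for angles
for f in (1.37,1.45,1.5,1.57):
    c,s=np.cos(Bt[2]),np.sin(Bt[2])
    pts=[]
    for rr in (0,.071):
        x,y=.09-rr*np.cos(f),.066-rr*np.sin(f); pts.append([Bt[0]+c*x-s*y,Bt[1]+s*x+c*y,.053])
    u=proj("top",pts); print(f,((u-[270,138]+.5)*15).round(0).tolist())
```

```text
1.37 [[208.0, 130.0], [218.0, 502.0]]
1.45 [[208.0, 130.0], [248.0, 501.0]]
1.5 [[208.0, 130.0], [267.0, 498.0]]
1.57 [[208.0, 130.0], [292.0, 493.0]]
```

View pics/t8d.png

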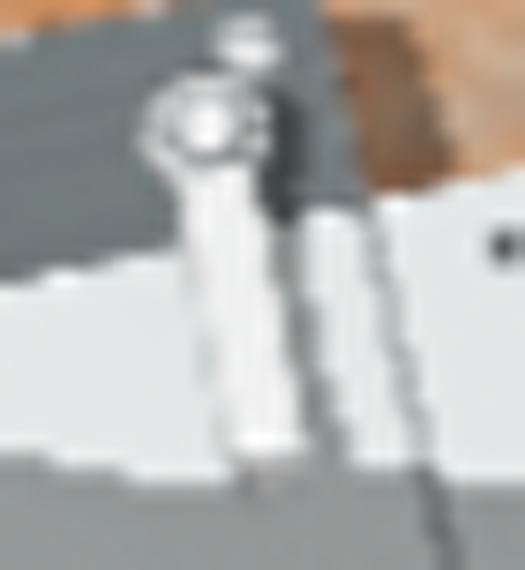

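Run:
```python
from h import *
print(ticket.sign_off()); st()
```

```text
the job is handed in; nothing more can be done
None
the job is handed in; nothing more can be done
```

The panel is in position and the bar is round to roughly its stop. I handed the job in at about 15 s of the 51 s allowed; sign-off gives no verdict.

**What I did:** I pushed the panel by its flange with both fingers half open, low on the rear face, which also squared it up. Then I swung the bar round with the closed fingers and backed the arm clear.

| Check (top camera) | Result | Limit |
|---|---|---|
| Line to edge | -1.6 mm (model fit) or +1 mm (read directly) | ±6 mm |
| Across the block | about +7 mm | ±30 mm |
| Off square | about 0.006 rad | 0.1 rad |
| Bar angle | about 1.52 rad (readings 1.49 to 1.53) | above 1.37 rad |

- **Panel:** the line, square and sideways figures were measured before the bar was swung. Pictures taken after the swing showed no visible change in the panel's position.
- **Bar stop:** I saw no rise in force at the end of the swing, so I did not feel the stop; the bar angle rests on the pictures alone.
- **Other things:** the tweezers, capacitor, bowl, reels, tape and cutters showed no sign of having moved. I compared the pictures by eye, did not measure them, and not every item was in the last crops.
- **Forces:** the force readings at the end of each move stayed under 2 N.
- **Disagreement:** the two cameras placed the block up to 7 mm apart in world coordinates. They agreed to about 4 mm on where the line lay relative to the edge, so I relied on the top camera's relative measurements.

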